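# Torque the clamp bolt of a bleed-air valve with a click wrench

### The job

The click-type torque wrench is already seated on the clamp bolt of the round valve housing: turn its handle clockwise (seen from above) until the bolt is snug and the wrench's hinge breaks over at the set torque. Stop once it has broken over, before the hinge reaches the end of its travel, then let the handle spring back straight and let go, leaving the bolt tight. Leave the plain ring spanner on the square duct outlet as it is.

Things in the scene. Friction and masses are not known exactly. Their poses are not given: they have to be found in the camera images.
- wrench_socket (a point): On the vertical axis of bolt and socket, at the torque wrench's mid-height, 85 mm above the bench; z up, -x along the head towards the hinge. Wrench: round steel head 38 mm across, dark knuckle with vertical hinge pin 60 mm from this axis, thin tube, dark ribbed round grip. Its plate is 24 mm thick, edge 45 mm out under the handle; brass-coloured round valve housing (150 mm high) on the far side.
- wrench_grip (a point): Centre of the torque wrench's grip: horizontal cylinder 28 mm in diameter, 135 mm long along its own x, axis 85 mm above the bench, nothing below it; z up, -x to the free end. 200 mm from wrench_socket when straight, always 140 mm from the hinge pin. About 2 to 4 N sideways here turns the wrench until snug; then some 12 to 15 N breaks the hinge over.
- wrench_head (a joint): Turn of wrench head, socket and bolt together, rad, growing clockwise seen from above. Starts between 0.1 and 0.5, snug against a firm stop at 1.0; stays by friction where it is left (pushing the handle back the other way loosens it again).
- wrench_break (a joint): Bend of the torque wrench's hinge, rad, growing clockwise (handle runs ahead of the head). 0 = straight, held by a preloaded spring up to the set torque (1.7 N m at the hinge, nearly constant once it gives). Broken over from 0.15; end of travel 0.5. Springs back to 0 within about a second when the load is eased.
- spanner_end (a point): Bystander: open end, 200 mm from the bolt, of a plain ring spanner, a flat steel bar 15 mm wide and 7 mm thick, 48 mm above the bench, on the bolt of the other fitting, a square sheet-metal duct outlet with a black rubber mouth. The fittings stand side by side 0.3 to 0.5 m apart, handles towards the robot; either can be on the left.

How it is judged (in metres and radians):
On the way:
1. the bolt is snug and the wrench's hinge has broken over (value of joint wrench_head above 0.92 rad and value of joint wrench_break above 0.15 rad), for 0.1 s.
At the end, for the whole second after the job is handed in: After the hinge has broken over (bent at least 0.15 rad with the bolt snug): the handle is let go and straight again (bent less than 0.05 rad), and the bolt is still tight and at rest (wrench_head above 0.82 rad, snug being 1.0) (value of joint wrench_head above 0.82 rad and value of joint wrench_break below 0.05 rad and velocity of joint wrench_head between -0.05 and 0.05 rad/s); the robot touches nothing.
It fails at once if the hinge was pushed on to the end of its travel (bent over 0.45 rad), overtightening the bolt (value of joint wrench_break above 0.45 rad).
It fails at once if the plain ring spanner was turned (its end moved more than 30 mm) (distance of spanner_end from where it was at the start of the episode above 0.03 m).
It also fails if it takes over 43 s, if anything falls off the work surface, if the arm or the gripper's body presses on something with over 40 N, if the wrist force passes 120 N, or if a joint passes its speed limit or range.

### The arm

A 6-joint arm with a two-finger parallel gripper is mounted at the origin on the work surface. World frame = base frame: x ahead of the robot, y to its left, z up, the work surface at z = 0. Lengths are in m, angles in degrees, forces in N, time in s.
With the tool pointing down it reaches from about 0.4 to 0.825 m from the base axis. Payload 7 kg.
Tool frame: the origin (TCP) lies on the centre line of the jaws, within the pads' length; the fingertips stand 14 mm ahead of it and the grasp point (between the pads) lies 5 mm behind it; z points along the fingers, x is the direction in which the jaws open and shut, and the axes are right-handed (so a half turn about z gives the same grasp; the last joint's range is limited). The gripper opens to 88 mm and grips with 3 to 60 N. Pads are 19 mm wide; open, the fingers measure 130 mm over their backs; the gripper's body (78 mm by 193 mm) begins 47 mm behind the grasp point.
Start: joints at [90.59, 20.546, 0.682, 0, -70.136, -16.507], TCP at [0.185, 0.649, 0.241] pointing down, gripper open.
Joint ranges: [-176.03, 176.03], [-82.01, 121.73], [-58.28, 71.71], [-173.87, 95.51], [-174.79, -0.11], [-173.66, 173.66]. Speed limits (degrees/s): [136.94, 136.94, 172.46, 180, 180, 180].

### API

Orientations are given as [roll, pitch, yaw] about the fixed x, y, z axes, in that order (R = Rz(yaw) Ry(pitch) Rx(roll)).
In Python, from plant import * gives the robot as it stands.
- The arm moves only by the shell command python3 -m handwheel 'ROWS' [OPENING]. ROWS is JSON, a list of rows, each a list of 2 entries, a list of its own where there are three numbers: the shift along the tool's x, y, z each as a share of 0.2 m, from -1 to 1, then the turn, a rotation vector about the tool's x, y, z each as a share of 360 degrees, from -1 to 1. In form: [[[tx, ty, tz], [ax, ay, az]], ...]. A call has 1 to 5 rows; each row is the pose to reach, as a shift and turn from the pose commanded when the call began, along the tool's axes at that moment, turning the shorter way round; what a row does not reach only later rows make up. A row lasts 1/12 s, in which the tool goes at most 41.7 mm and 7.16 degrees, less where a joint would pass 70% of its speed; a pose out of reach is approached as far as the arm can. A call with a number of a shift or a turn outside -1 to 1 is refused whole. A call with a gripper value outside its range is refused whole. OPENING is the closure, from -1 (fully open) to 1 (shut), set as the call begins (- or left out, the last holds). The fingers move at their own pace and stop on an object; the grip force is fixed at half the most. Time passes only in rows, so rows that repeat a pose let the fingers close. It gives the time, the measured TCP pose, the force and the opening at its end, in the units of the state.
- get_obs(): the state, without advancing time (a new reading comes with each control period).
- snapshot(name): name is "side" or "top" or "wrist"; returns a dict with "color" (384x512x3 uint8, red, green, blue), "z_map" (384x512 float32, m along the optical axis (not along the pixel's ray), 0 where there is no reading), "intrinsics" (3x3 intrinsics, pixels), "rvec" (rotation vector, rad) and "tvec" (3), from world to camera coordinates, as OpenCV has them. Camera axes: x right, y down, z forward; pixel columns grow to the right and rows downward; lengths in m; the calibration is good to about 2 mm. The wrist camera is an equidistant fisheye: a pixel r from the principal point sees the ray r / f radians off the axis. A picture is of the moment at which its call begins.
- close_job(): hands the job in, once; it reports no verdict.
The state is a dict: "clock": time; "joint_pos": joint angles; "qvel": joint speeds; "tau": joint torques, N m; "tool_pos": TCP position; "orientation": TCP orientation; "force": force on the tool from outside, world axes, zero at the start; "moment": the same for the moment, N m; "opening": finger opening in m.
Only numpy, scipy, OpenCV 4.12 (cv2) and the standard library are available. Lean on these libraries where they do the work, as an engineer would, in place of code of your own. Each camera call takes 0.05 s, during which the arm holds its last target. There are 200 camera calls.

## Working session

There is one attempt and no reset: what is moved stays moved. The work goes in short steps, Python scripts to look and compute and a shell command to move; the robot and the scene stay as the last step left them, time stands still between calls to the robot, and variables do not carry over. Pictures are saved under pics/ and viewed, about 8 in all and at most 12, crops included, and the job is handed in when it is done.

```bash
ls; mkdir -p pics
cat > h.py <<'E'
from plant import *
import numpy as np, cv2
from scipy.spatial.transform import Rotation as R
def pts(s):
    K=np.array(s["intrinsics"]);z=s["z_map"];v,u=np.indices(z.shape)
    c=np.stack([(u-K[0,2])/K[0,0]*z,(v-K[1,2])/K[1,1]*z,z],-1)
    M=cv2.Rodrigues(np.array(s["rvec"],float))[0]
    w=(c-np.array(s["tvec"]).ravel())@M; w[z==0]=np.nan
    return w
def rel(p,rpy=None):
    "world point -> shift shares from current pose"
    o=get_obs();Q=R.from_euler('xyz',o['orientation'],degrees=True)
    return Q.inv().apply(np.array(p)-o['tool_pos'])/0.2
E
python3 - <<'E'
from h import *
o=get_obs();print(o)
a=snapshot("top");b=snapshot("side")
np.savez("s.npz",top=pts(a),side=pts(b))
cv2.imwrite("pics/a.png",np.vstack([a["color"],b["color"]])[:,:,::-1][:, :] if 0 else cv2.resize(np.hstack([a["color"],b["color"]])[:,:,::-1],(800,300)))
cv2.imwrite("pics/top.png",cv2.resize(a["color"][:,:,::-1],(800,600)))
print(a["tvec"],a["rvec"],b["tvec"],b["rvec"])
E
```

```text
pics
{'clock': 0.0, 'joint_pos': array([ 9.05901378e+01,  2.05908683e+01,  6.32382894e-01, -1.90805700e-02,
       -7.01375087e+01, -1.65064607e+01]), 'qvel': array([ 0.00097707,  0.09070195, -0.01711493, -0.02046516, -0.0671418 ,
       -0.01084342]), 'tau': array([ 2.65533549e-05, -5.82722855e+01,  2.93049735e+01,  6.99717119e+00,
        6.90073881e-03, -1.52175321e-04]), 'tool_pos': array([0.18501498, 0.64864274, 0.23962179]), 'orientation': array([-1.79989921e+02, -9.71345727e-02, -1.05922829e+02]), 'force': array([-0.03550283, -0.15624407,  1.07762249]), 'moment': array([ 0.00803761, -0.02975445, -0.0296839 ]), 'opening': 0.08752097765287047}
[-0.08616949  0.58724074  1.10540871] [ 2.08896488 -2.13014845  0.23032386] [0.40212009 0.3877057  0.83632733] [ 0.89307127 -2.62817436  0.93353622]
```

View pics/top.png

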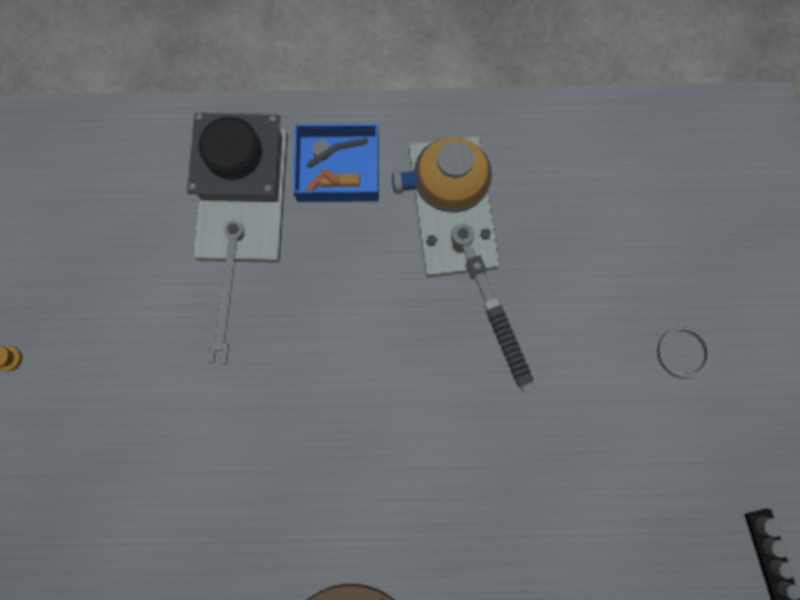

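View pics/a.png

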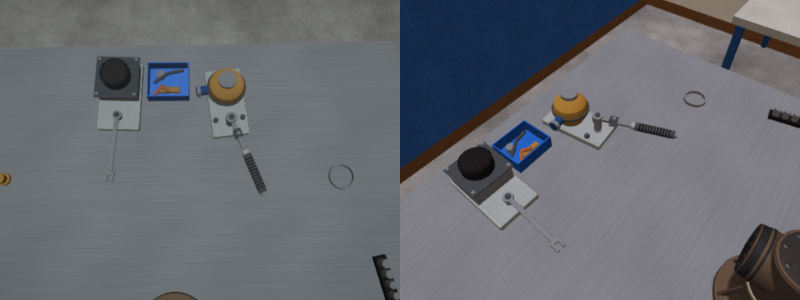

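The top view shows the torque wrench on the right: socket at about (462,234), hinge (475,266) and grip (494,308)–(525,385). The spanner is on the left, with its end at (219,352). Clockwise swings the handle towards image left (+y), away from its current side.

Run:
```python
from h import *
P=np.load("s.npz")["top"]
for n,(u,v) in dict(sock=(462,234),hinge=(475,266),tube=(484,285),g0=(496,312),gm=(510,346),g1=(522,380),free=(529,386),spEnd=(219,352),spB=(234,229),valve=(456,160)).items():
    u=int(u*.64);v=int(v*.64)
    w=P[v-1:v+2,u-1:u+2].reshape(-1,3); print(n,P[v,u].round(3),w[np.nanargmax(w[:,2])].round(3))
# grip points
m=(P[...,2]>.07)&(P[...,2]<.11)&(P[...,0]<0.70)&(P[...,1]<0)
q=P[m];print(len(q)); 
if len(q):
    c=q.mean(0);d=np.linalg.svd(q[:,:2]-c[:2],full_matrices=False)[2][0];t=(q[:,:2]-c[:2])@d;print(c,d,t.min(),t.max(),q[:,2].max())
```

```text
sock [ 0.676 -0.195  0.102] [ 0.678 -0.195  0.105]
hinge [ 0.62  -0.216  0.099] [ 0.617 -0.216  0.102]
tube [ 0.59  -0.229  0.091] [ 0.589 -0.226  0.095]
g0 [ 0.544 -0.247  0.096] [ 0.543 -0.244  0.1  ]
gm [ 0.487 -0.266  0.101] [ 0.489 -0.268  0.101]
g1 [ 0.432 -0.283  0.1  ] [ 0.432 -0.283  0.1  ]
free [ 0.422 -0.293  0.093] [ 0.42  -0.291  0.095]
spEnd [ 0.499  0.226 -0.001] [0.496 0.223 0.003]
spB [0.705 0.194 0.058] [0.707 0.194 0.061]
valve [ 0.788 -0.185  0.145] [ 0.785 -0.183  0.146]
1158
[ 0.55153126 -0.24394572  0.09387362] [-0.93749328 -0.34800337] -0.15224996233347998 0.1427001000907127 0.10744878334913258
```

```bash
M='python3 -m handwheel'
python3 -m handwheel '[[[0.55,-0.566,0],[0,0,0]],[[0.55,-0.566,0],[0,0,0]],[[0.55,-0.566,0],[0,0,0]],[[0.55,-0.566,0],[0,0,0]]]' 1
python3 -m handwheel '[[[0.55,-0.566,0],[0,0,0]],[[0.55,-0.566,0],[0,0,0]],[[0.55,-0.566,0],[0,0,0]],[[0.55,-0.566,0],[0,0,0]]]'
python3 -m handwheel '[[[0.55,-0.566,0],[0,0,0]],[[0.55,-0.566,0],[0,0,0]],[[0.55,-0.566,0],[0,0,0]],[[0.55,-0.566,0],[0,0,0]]]'
python3 -m handwheel '[[[0.55,-0.566,0],[0,0,0]],[[0.55,-0.566,0],[0,0,0]],[[0.55,-0.566,0],[0,0,0]],[[0.55,-0.566,0],[0,0,0]]]'
```

```text
clock: 0.43
tool_pos: [0.2644, 0.5096, 0.24]
orientation: [180.0, -0.1, -105.9]
force: [-0.5, -0.3, -0.2]
opening: 0.0661
clock: 0.77
tool_pos: [0.3431, 0.3726, 0.2404]
orientation: [180.0, -0.0, -105.9]
force: [0.4, 0.6, -0.7]
opening: 0.04
clock: 1.1
tool_pos: [0.4216, 0.236, 0.2406]
orientation: [180.0, -0.0, -105.9]
force: [0.5, -0.5, -1.2]
opening: 0.0133
clock: 1.43
tool_pos: [0.5005, 0.0992, 0.2405]
orientation: [180.0, -0.0, -105.9]
force: [0.3, 1.6, -0.7]
opening: 0.0005
```

```bash
python3 -m handwheel '[[[0.99,-0.305,0],[0,0,0.075]],[[0.99,-0.305,0],[0,0,0.075]],[[0.99,-0.305,0],[0,0,0.075]],[[0.99,-0.305,0],[0,0,0.075]],[[0.99,-0.305,0],[0,0,0.075]]]'
python3 -m handwheel '[[[0.75,-0.73,0],[0,0,0.075]],[[0.75,-0.73,0],[0,0,0.075]],[[0.75,-0.73,0],[0,0,0.075]],[[0.75,-0.73,0],[0,0,0.075]],[[0.75,-0.73,0],[0,0,0.075]]]'
python3 - <<'E'
from h import *
o=get_obs();print(o['joint_pos'].round(1),o['tool_pos'],o['orientation'])
s=snapshot("wrist");cv2.imwrite("pics/w.png",s["color"][:,:,::-1])
t=np.array([.676,-.195,.085]);d=np.array([-.937,-.348,0]);
g=t+.2*d; print(rel([.508,-.317,.08]))
E
```

```text
clock: 1.85
tool_pos: [0.5036, -0.1074, 0.2405]
orientation: [180.0, -0.0, -133.3]
force: [1.3, 0.6, 0.2]
opening: 0.0004
clock: 2.27
tool_pos: [0.5084, -0.3157, 0.2403]
orientation: [180.0, -0.0, -160.3]
force: [2.3, 1.1, 0.4]
opening: 0.0004
[-13.1  13.4  -9.4  -0.  -67.2  32.9] [ 0.50842886 -0.31567814  0.24032675] [ 1.79980989e+02 -1.17060391e-02 -1.60277117e+02]
[-0.00844925  0.02235406  0.79826338]
```

View pics/w.png

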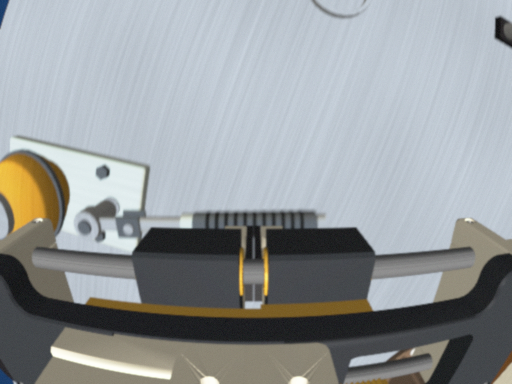

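The wrist view shows the valve on the left at (30,200), the knuckle at (130,222) and the grip at (195–320,220), along tool x. I'll check its lateral offset with the wrist depth.

```bash
cat >> h.py <<'E'
def wpts(s):
    K=np.array(s["intrinsics"]);z=s["z_map"];v,u=np.indices(z.shape)
    x=(u-K[0,2])/K[0,0];y=(v-K[1,2])/K[1,1];r=np.hypot(x,y)+1e-9
    k=np.tan(r)/r*z
    M=cv2.Rodrigues(np.array(s["rvec"],float))[0]
    w=(np.stack([x*k,y*k,z],-1)-np.array(s["tvec"]).ravel())@M; w[z==0]=np.nan
    return w
E
python3 - <<'E'
from h import *
s=snapshot("wrist");P=wpts(s)
for u,v in [(85,225),(130,222),(165,222),(195,221),(250,219),(310,219),(400,100)]: print(u,v,P[v,u].round(3))
E
```

```text
85 225 [ 0.677 -0.207  0.097]
130 222 [ 0.628 -0.222  0.076]
165 222 [ 0.599 -0.199 -0.002]
195 221 [ 0.552 -0.258  0.088]
250 219 [ 0.497 -0.279  0.084]
310 219 [ 0.436 -0.301  0.087]
400 100 [ 0.349 -0.478 -0.001]
```

```bash
python3 -m handwheel '[[[0,0,0.2],[0,0,0]],[[0,0,0.4],[0,0,0]],[[0,0,0.6],[0,0,0]],[[0,0,0.75],[0,0,0]],[[0,0,0.8],[0,0,0]]]'
python3 -m handwheel '[[[0,0.02,0],[0,0,0]],[[0,0.04,0],[0,0,0]],[[0,0.06,0],[0,0,0]],[[0,0.08,0],[0,0,0]],[[0,0.1,0],[0,0,0]]]'
python3 -m handwheel '[[[0,0.02,0],[0,0,0]],[[0,0.04,0],[0,0,0]],[[0,0.06,0],[0,0,0]],[[0,0.08,0],[0,0,0]],[[0,0.1,0],[0,0,0]]]'
```

```text
clock: 2.78
tool_pos: [0.5058, -0.3123, 0.0754]
orientation: [179.7, -0.3, -160.0]
force: [-0.9, 0.2, -0.1]
opening: 0.0001
clock: 3.2
tool_pos: [0.5031, -0.2945, 0.0825]
orientation: [-179.9, 0.2, -159.9]
force: [1.0, 0.2, 0.3]
opening: 0.0005
clock: 3.62
tool_pos: [0.4955, -0.2759, 0.081]
orientation: [-180.0, 0.0, -159.9]
force: [-0.4, -2.7, 2.2]
opening: 0.0006
```

```bash
python3 -m handwheel '[[[0.001,0.02,0],[0,0,0.003]],[[0.003,0.04,0],[0,0,0.006]],[[0.004,0.06,0],[0,0,0.01]],[[0.006,0.08,0],[0,0,0.013]],[[0.007,0.1,0],[0,0,0.016]]]'
python3 -m handwheel '[[[0.001,0.02,0],[0,0,0.003]],[[0.003,0.04,0],[0,0,0.006]],[[0.004,0.06,0],[0,0,0.01]],[[0.006,0.08,0],[0,0,0.013]],[[0.007,0.1,0],[0,0,0.016]]]'
python3 -m handwheel '[[[0.001,0.02,0],[0,0,0.003]],[[0.003,0.04,0],[0,0,0.006]],[[0.004,0.06,0],[0,0,0.01]],[[0.006,0.08,0],[0,0,0.013]],[[0.007,0.1,0],[0,0,0.016]]]'
python3 - <<'E'
from h import *
s=snapshot("top");P=pts(s);print(s['color'].shape)
cv2.imwrite("pics/t2.png",cv2.resize(s["color"][60:300,150:450,::-1],(750,600)))
E
```

```text
clock: 4.03
tool_pos: [0.4879, -0.2575, 0.0808]
orientation: [-180.0, 0.1, -165.7]
force: [2.0, -2.4, 0.7]
opening: 0.0007
clock: 4.45
tool_pos: [0.4814, -0.2384, 0.0807]
orientation: [-180.0, 0.1, -171.5]
force: [2.7, -1.7, -0.2]
opening: 0.0007
clock: 4.87
tool_pos: [0.4769, -0.2188, 0.0806]
orientation: [-180.0, 0.1, -177.2]
force: [1.6, -1.5, 0.4]
opening: 0.0008
(384, 512, 3)
```

View pics/t2.png

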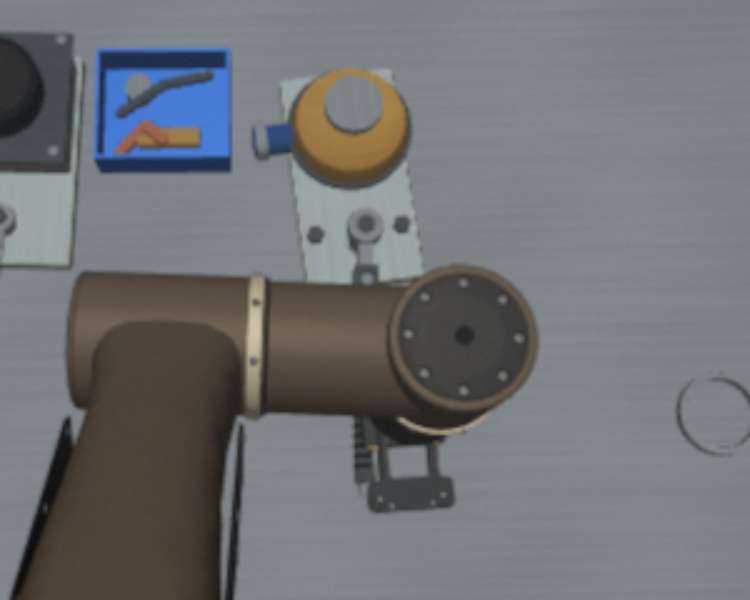

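```bash
python3 -m handwheel '[[[0.001,0.02,0],[0,0,0.003]],[[0.003,0.04,0],[0,0,0.006]],[[0.004,0.06,0],[0,0,0.01]],[[0.006,0.08,0],[0,0,0.013]],[[0.007,0.1,0],[0,0,0.016]]]'
python3 -m handwheel '[[[0.001,0.02,0],[0,0,0.003]],[[0.003,0.04,0],[0,0,0.006]],[[0.004,0.06,0],[0,0,0.01]],[[0.006,0.08,0],[0,0,0.013]],[[0.007,0.1,0],[0,0,0.016]]]'
```

```text
clock: 5.33
tool_pos: [0.4743, -0.1991, 0.0806]
orientation: [-180.0, 0.0, 177.0]
force: [1.9, -3.3, 0.1]
opening: 0.0004
clock: 5.75
tool_pos: [0.4742, -0.1799, 0.0808]
orientation: [-179.9, 0.1, 171.3]
force: [2.1, -15.3, -1.7]
opening: 0.0004
```

```bash
python3 -m handwheel '[[[0.001,0.015,0],[0,0,0.003]],[[0.003,0.03,0],[0,0,0.007]],[[0.005,0.045,0],[0,0,0.01]],[[0.006,0.06,0],[0,0,0.014]],[[0.008,0.075,0],[0,0,0.017]]]'
python3 - <<'E'
from h import *
s=snapshot("top");P=pts(s);np.save("t3.npy",P)
w=snapshot("wrist");cv2.imwrite("pics/t3.png",np.hstack([cv2.resize(s["color"][110:260,260:400,::-1],(400,428)),cv2.resize(w["color"][44:,:,::-1],(400,428))]))
E
```

```text
clock: 6.17
tool_pos: [0.4752, -0.1657, 0.081]
orientation: [-179.9, 0.1, 165.1]
force: [4.4, -17.0, -2.2]
opening: 0.0007
```

View pics/t3.png

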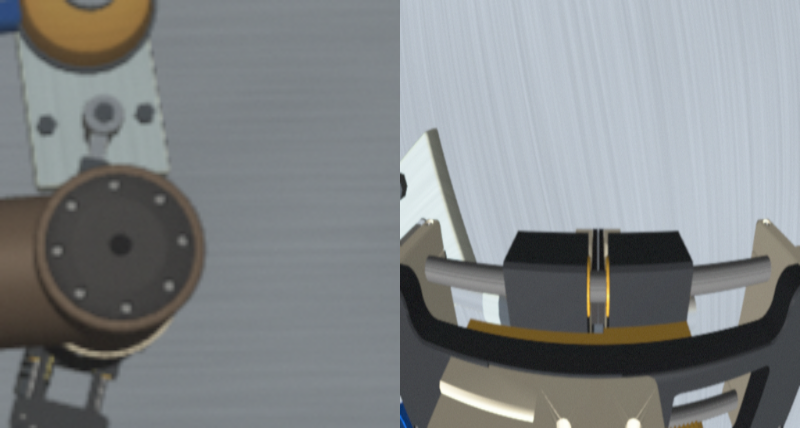

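Snug is reached and the force has levelled off at about 16 N. I estimate a bend of about 0.1 rad, so I'll push roughly 20 mm more, to about 0.25.

```bash
python3 -m handwheel '[[[0.001,0.015,0],[0,0,0.003]],[[0.003,0.03,0],[0,0,0.007]],[[0.005,0.045,0],[0,0,0.01]],[[0.006,0.06,0],[0,0,0.014]],[[0.008,0.075,0],[0,0,0.017]]]'
python3 -m handwheel '[[[0.001,0.012,0],[0,0,0.003]],[[0.003,0.024,0],[0,0,0.006]],[[0.003,0.035,0],[0,0,0.008]],[[0.003,0.035,0],[0,0,0.008]],[[0.003,0.035,0],[0,0,0.008]]]'
python3 - <<'E'
from h import *
s=snapshot("top");b=snapshot("side");P=pts(s);np.save("t4.npy",P)
cv2.imwrite("pics/t4.png",np.hstack([cv2.resize(s["color"][110:260,260:400,::-1],(400,428)),cv2.resize(b["color"][90:240,150:290,::-1],(400,428))]))
E
```

```text
clock: 6.68
tool_pos: [0.4779, -0.151, 0.0811]
orientation: [-179.9, 0.2, 159.0]
force: [6.1, -18.2, -1.7]
opening: 0.0008
clock: 7.1
tool_pos: [0.4794, -0.1441, 0.081]
orientation: [-179.9, 0.1, 156.2]
force: [5.1, -16.5, -1.9]
opening: 0.0002
```

View pics/t4.png

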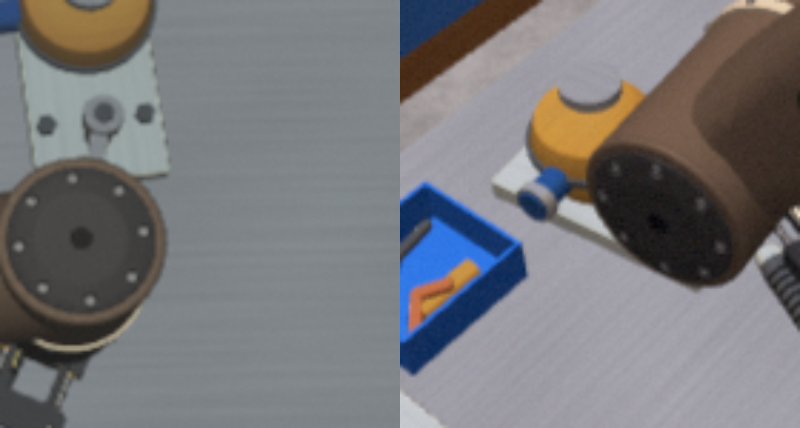

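The head direction hasn't changed from the previous picture, socket (104,112) to about (97,150), so the bolt is on its stop. The contact point has moved 37 mm under level force, which puts the bend at about 0.25 rad. Now I'll ease back slowly.

```bash
python3 -m handwheel '[[[-0.002,-0.015,0],[0,0,-0.003]],[[-0.004,-0.03,0],[0,0,-0.007]],[[-0.006,-0.045,0],[0,0,-0.01]],[[-0.009,-0.06,0],[0,0,-0.014]],[[-0.012,-0.075,0],[0,0,-0.017]]]'
python3 -m handwheel '[[[-0.002,-0.015,0],[0,0,-0.003]],[[-0.004,-0.03,0],[0,0,-0.007]],[[-0.006,-0.045,0],[0,0,-0.01]],[[-0.009,-0.06,0],[0,0,-0.014]],[[-0.012,-0.075,0],[0,0,-0.017]]]'
python3 -m handwheel '[[[0,-0.015,0],[0,0,-0.003]],[[0,-0.03,0],[0,0,-0.006]],[[0,-0.045,0],[0,0,-0.006]],[[0,-0.06,0],[0,0,-0.006]],[[0,-0.08,0],[0,0,-0.006]]]'
python3 -m handwheel '[[[0,-0.05,0],[0,0,0]],[[0,-0.1,0],[0,0,0]],[[0,-0.15,0],[0,0,0]],[[0,-0.2,0],[0,0,0]],[[0,-0.25,0],[0,0,0]]]'
```

```text
clock: 7.62
tool_pos: [0.4758, -0.1587, 0.081]
orientation: [-179.9, 0.1, 162.4]
force: [5.1, -12.8, -1.8]
opening: 0.0005
clock: 8.03
tool_pos: [0.4738, -0.1736, 0.0811]
orientation: [-179.9, 0.2, 168.5]
force: [5.6, -13.1, -2.4]
opening: 0.0004
clock: 8.45
tool_pos: [0.4686, -0.1878, 0.0802]
orientation: [180.0, -0.1, 170.6]
force: [-0.2, -0.4, 1.0]
opening: 0.0006
clock: 8.87
tool_pos: [0.4607, -0.2383, 0.0805]
orientation: [180.0, -0.0, 170.5]
force: [-0.6, -0.2, 0.4]
opening: 0.0003
```

The force fell to zero near the expected straight position. Next I'll raise the arm, move it clear and look.

```bash
python3 -m handwheel '[[[0,-0.1,-0.2],[0,0,0]],[[0,-0.2,-0.4],[0,0,0]],[[0,-0.3,-0.6],[0,0,0]],[[0,-0.4,-0.8],[0,0,0]],[[0,-0.5,-0.8],[0,0,0]]]'
python3 -m handwheel '[[[0,-0.2,0],[0,0,0]],[[0,-0.4,0],[0,0,0]],[[0,-0.6,0],[0,0,0]],[[0,-0.7,0],[0,0,0]],[[0,-0.7,0],[0,0,0]]]'
python3 - <<'E'
from h import *
s=snapshot("top");P=pts(s)
m=(P[...,2]>.07)&(P[...,2]<.108)&(P[...,0]<0.66)&(P[...,1]<0)&(P[...,1]>-.25)
q=P[m];c=q.mean(0);d=np.linalg.svd(q[:,:2]-c[:2],full_matrices=False)[2][0]
print(len(q),c,d,np.degrees(np.arctan2(d[1],d[0])))
S=np.array([.676,-.195]);print("from S",np.degrees(np.arctan2(*(c[:2]-S)[::-1])))
cv2.imwrite("pics/t5.png",cv2.resize(s["color"][60:300,100:400,::-1],(750,600)))
E
```

```text
clock: 9.28
tool_pos: [0.4461, -0.3383, 0.2473]
orientation: [-179.8, 0.5, 170.6]
force: [0.9, -0.1, 0.7]
opening: 0.0004
clock: 9.7
tool_pos: [0.4197, -0.4782, 0.2394]
orientation: [180.0, -0.1, 170.3]
force: [0.1, 1.1, 0.4]
opening: 0.0004
971 [ 0.52145736 -0.16749432  0.0939023 ] [-0.98071677  0.19543441] 168.72989842443582
from S 169.90810639551103
```

View pics/t5.png

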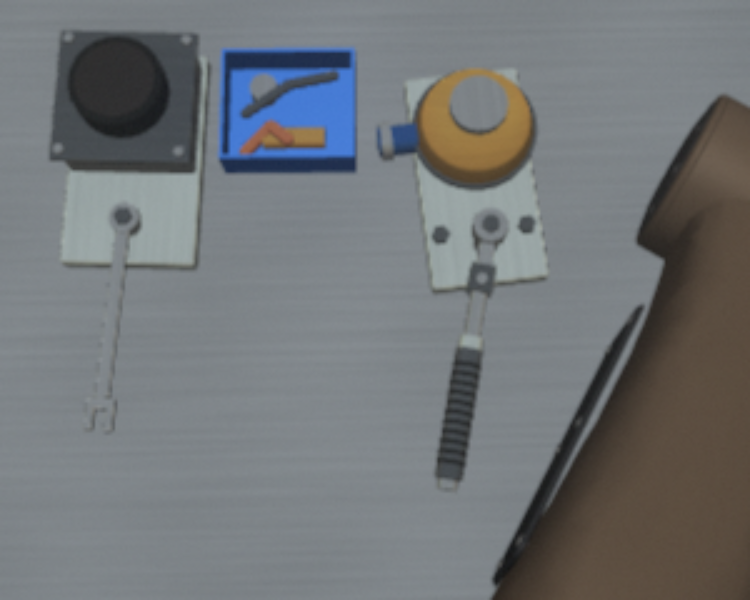

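The handle is straight: socket (490,225), hinge (482,278) and free end (448,485) lie on one line. Its angle of 168.7° matches the snug angle of 168.9°. The arm is clear and the spanner hasn't moved.

```bash
python3 -c "
from plant import *
print(close_job())"
```

```text
the job is handed in; nothing more can be done
None
```

I tightened the bolt until the torque wrench broke over, let the handle spring back straight, and handed the job in at about 10 s of the 43 s allowed. The hand-in returned no verdict.

- **Turning:** I pushed the grip clockwise with the closed fingers, at 2–4 N, through about 0.55 rad until the bolt was snug. At snug the force rose to 15–18 N.
- **Break-over:** I pushed the grip another 37 mm at nearly constant force while the head stayed still. That puts the hinge bend at about 0.25 rad, inside the 0.15–0.45 window. This is worked out from positions and forces, since I couldn't read the hinge joint directly; it could be off by about 0.06 rad.
- **Release:** I backed off slowly and the force dropped to zero at the expected straight position. I then raised the arm and moved it clear.
- **Last checks:** The final top picture shows the handle straight at 168.7°, against 168.9° when snug, so the bolt has stayed tight. The spanner looks where it was, though I judged that by eye and did not measure it. The measured force on the tool was about zero. No checks failed or disagreed.

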